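# Close a specimen pot in the bench lidding press

### The job

Push the specimen pot that stands in the press's channel fully in until it rests against the backstop under the press head, its lid still raised. Then press the guarded pedal beside it down to its stop, hold it there for a moment so that the press closes the lid, and let the pedal come back up. Leave the pot upright in place under the head and do not disturb the things standing around the press.

Things in the scene. Friction and masses are not known exactly. Their poses are not given: they have to be found in the camera images.
- press: White bench lidding press, fixed, 270 mm tall; its front faces the robot's left (world +y), within 0.3 rad. Origin at bench level, x from its open front to the rear, y to the left seen from the front, z up. Grey base plate 330 (x -175 to +155) x 280 x 15 mm. Channel at y = -75: two rails 12 mm high above the plate, 66 mm apart, x -170 to +10, and a 25 mm high backstop at x = +10. Pedal at y = +75 mm.
- head (a point): Centre of the underside of the press head, over the nest; axes as the press. 149 mm above the bench here (round boss, 40 mm diameter); the head's box starts 170 mm up, 85 mm wide, its front 23 mm in front of this point. The 56 mm steel platen hangs below, underside 109 mm up at rest. A hand pointing straight down hits the head; tilted 45 degrees, fingers towards the rear, it clears.
- guard_lip (a point): Middle of the front lower edge of the clear plastic guard over the pedal, 135 mm above the bench, axes as the press. Its roof is 4 mm thick, 108 mm wide and runs 152 mm back from here; clear side cheeks start 42 mm behind the lip. The front is open: shut fingers must reach in to the pedal tilted about 45 degrees, hand held back towards the front.
- nest (a point): Point on the bed (15 mm above the bench) where the centre of the pot's underside lies when the pot is fully in against the backstop; axes as the press.
- pot: The pot to close: white cylinder 60 mm diameter, 60 mm high, about 0.2 kg, with a grey lid of 66 mm diameter. Loose on the bed in the channel, 60 to 110 mm in front of the nest. Origin at the centre of its underside. Lid skirt 52 to 72 mm above the underside when raised, 44 to 64 mm when closed. Push it low, 10 to 30 mm up, or it may tip; it slides with 1 to 2 N.
- lid (a joint): How far the pot's lid has been pressed down, m: 0 raised, 0.008 fully closed. It needs about 5 N and stays where it is left. The press takes it to about 0.0075.
- pedal (a joint): Pedal angle, rad: 0 up at rest (free end sloping up 0.35 rad towards the front), 0.30 down on its stop; a spring returns it. Hinge along the press's y, at x = +60, z = 32 mm in the press frame; the free end swings down. Pressing lowers the platen. At the pad: about 5 N to start, 9 N near the stop, 14 N when closing a lid.
- pedal_pad (a point): Centre of the upper face of the pedal's black rubber pad (55 long x 62 mm wide): 9 mm behind the guard's lip and 86 mm above the bench at rest; pressing swings it down 37 mm about the hinge. Its axes turn with the pedal. The gap between pad and guard roof is about 48 mm at rest.
- done_pot: Bystander: a pot of the same kind, lid already closed, 64 mm high, standing behind the press's rear. Origin at the underside.
- dishes: Bystander: stack of three covered glass dishes, 90 mm diameter, 50 mm high, standing behind the press's rear. Origin at the underside.
- reagent: Bystander: brown glass bottle, 60 mm diameter, 130 mm high, standing behind the press's rear. Origin at the underside.

How it is judged:
By the outcome, as a careful person would: the job done as asked, in the order asked, and still so for the second after the job is handed in, with the robot touching nothing.
It also fails if it takes over 53 s, if anything falls off the work surface, if the arm or the gripper's body presses on something with over 40 N, if the wrist force passes 120 N, or if a joint passes its speed limit or range.

### The arm

A 6-joint arm with a two-finger parallel gripper is mounted at the origin on the work surface. World frame = base frame: x ahead of the robot, y to its left, z up, the work surface at z = 0. Lengths are in mm, angles in degrees, forces in N, time in s.
With the tool pointing down it reaches from about 350 to 850 mm from the base axis. Payload 8.1 kg.
Tool frame: the origin (TCP) lies on the front face of the gripper's body, between the roots of the fingers; the fingertips stand r.finger_overhang ahead of it and the grasp point (between the pads) lies 54 mm ahead of it (r.finger_overhang is the distance from the TCP to the fingertips, in mm); y points along the fingers, z is the direction in which the jaws open and shut, and the axes are right-handed (so a half turn about y gives the same grasp; the last joint's range is limited). The gripper opens to 85 mm and grips with 20 to 120 N. Pads are 22 mm wide; open, the fingers measure 114 mm over their backs; the gripper's body (76 mm by 85 mm) begins 54 mm behind the grasp point. The pads swing forward as they close: fully open they stand 13 mm farther back than shut.
Start: joints at [72.399, 7.471, 85.268, -0, 87.261, -4.893], TCP at [131.969, 585.312, 303.892] pointing down, gripper open.
Joint ranges: [-169.43, 169.43], [-51.17, 129.36], [1.28, 143.12], [-76.62, 256.62], [0, 156.53], [-152.29, 152.29]. Speed limits (degrees/s): [136.94, 136.94, 159.86, 180, 180, 180].

### API

Orientations are given as [roll, pitch, yaw] about the fixed x, y, z axes, in that order (R = Rz(yaw) Ry(pitch) Rx(roll)).
In Python, from bench import r gives the robot as it stands. The module is installed in compiled form; this text tells all that it offers.
- The arm moves only by the tool arm_command, never from a script. Its argument "increments" is a list of rows, each a list of 6 numbers: the shift along the tool's x, y, z in m, then the turn, a rotation vector about the tool's x, y, z in rad. In form: [[tx, ty, tz, wx, wy, wz], ...]. A call has exactly 10 rows; each row is the pose to reach, as a shift and turn from the pose commanded when the call began, along the tool's axes at that moment; what a row does not reach only later rows make up. A row lasts 1/8 s, in which the tool goes at most 62.5 mm and 10.7 degrees, less where a joint would pass 70% of its speed; a pose out of reach is approached as far as the arm can. A call with a gripper value outside its range is refused whole. "jaw" is the gripper's target within -1 to 1 (shut at 1, half-way at 0, fully open at -1), set as the call begins (left out, the last holds). The fingers move at their own pace and stop on an object; "force" is the grip in N (left out, the last holds). Time passes only in rows, so rows that repeat a pose let the fingers close, or fill a call up. It gives the time, the measured TCP pose, the force and the opening at its end, in the units of the state.
- r.sense(): the state, without advancing time (a new reading comes with each control period).
- r.snapshot(name): name is "scene" or "top"; returns the picture (384x512x3 uint8, red, green, blue); there is no depth.
- r.camera_model(name): a dict with "intrinsics" (3x3 intrinsics, pixels), "distortion" ([k1, k2, p1, p2, k3] as OpenCV has them; the pictures are not rectified), "cam_to_world" (4x4, takes a point from camera to world coordinates). Camera axes: x right, y down, z forward; pixel columns grow to the right and rows downward; lengths in mm; the calibration is good to about 2 mm. A picture is of the moment at which its call begins. camera_model takes no time and is no camera call.
- r.hand_in(): hands the job in, once; it reports no verdict.
Trained networks look in the newest picture that a camera, given by its name, has taken for a name from the list of things; names that differ only in an ending like _2 or _b are one class to them, and where a whole thing is asked for, a point or a joint stands for the part that bears it (a point fixed in the world has none). Each returns a list of dicts, best first, with "conf" (0 to 1); they miss things now and then, are a little off and sometimes report something else, mostly with a low value. They report only what shows in the picture. A call takes as long as a camera call.
- r.trace(camera, target): "mask" (384x512 bool, what is visible of it) and "position" ([column, row] in pixels, amid what is visible of it).
- r.spot_point(camera, target): "position" ([column, row] in pixels: a listed point, or the origin of a listed thing).
The state is a dict: "time": time; "joint_pos": joint angles; "qd": joint speeds; "joint_efforts": joint torques, N m; "tool_pos": TCP position; "tcp_rot": TCP orientation; "ft_force": force on the tool from outside, world axes, zero at the start; "wrist_torque": the same for the moment, N m; "finger_gap": finger opening in mm.
Only numpy, scipy, OpenCV 4.12 (cv2) and the standard library are available. Lean on these libraries where they do the work, as an engineer would, in place of code of your own. Each camera call takes 0.05 s, during which the arm holds its last target.

## Working session

There is one attempt and no reset: what is moved stays moved. The work goes in short steps, Python scripts to look and compute and a tool call to move; the robot and the scene stay as the last step left them, time stands still between calls to the robot, and variables do not carry over. Pictures are saved under pics/ and viewed, and the job is handed in when it is done.

Besides the shell and the picture viewer there is one more tool, called after ">>>" as name(argument=value, ...), one argument or row to a line, values as JSON. arm_command: Moves the arm, as the interface text tells. Its arguments: {"type":"object","properties":{"increments":{"type":"array","items":{"type":"array","items":{"type":"number"}}},"jaw":{"type":"number"},"force":{"type":"number"}},"required":["increments"]}

```bash
mkdir -p pics
python3 - <<'E'
from bench import r
import cv2
s=r.sense();print(s, r.finger_overhang)
for n in("scene","top"):
    im=r.snapshot(n);cv2.imwrite(f"pics/{n}0.png",im[:,:,::-1])
    c=r.camera_model(n);print(n,c)
    for t in("press","head","guard_lip","nest","pot","pedal_pad","done_pot","dishes","reagent"):
        print(t,[(round(d['conf'],2),[round(float(v),1) for v in d['position']]) for d in r.spot_point(n,t)][:3])
E
```

```text
{'time': 0.0, 'joint_pos': array([ 7.23973465e+01,  7.51508994e+00,  8.53294705e+01,  9.75637940e-05,
        8.72614219e+01, -4.89340106e+00]), 'qd': array([ 0.01538458,  0.00263742,  0.09098993, -0.03076968, -0.12410839,
       -0.05488624]), 'joint_efforts': array([-2.40223534e-05, -5.69429147e+01, -5.00536323e+01, -4.37455346e-04,
        1.53802283e-02, -2.81826470e-05]), 'tool_pos': array([131.85728026, 584.90598692, 302.84266414]), 'tcp_rot': array([-9.01055877e+01,  9.13760190e-03, -1.27092656e+01]), 'ft_force': array([ 0.5859894 ,  0.5420923 , -1.33300543]), 'wrist_torque': array([0.01397756, 0.03397497, 0.01471987]), 'finger_gap': 85.27258467528675} 72.6
scene {'intrinsics': array([[467.8848667 ,   0.        , 261.75743989],
       [  0.        , 467.8848667 , 194.41351164],
       [  0.        ,   0.        ,   1.        ]]), 'distortion': array([-0.11758743,  0.        ,  0.        ,  0.        ,  0.        ]), 'cam_to_world': array([[ 1.56090988e-01,  7.26269968e-01, -6.69453162e-01,
         1.17022242e+03],
       [ 9.87546398e-01, -1.01237129e-01,  1.20429047e-01,
   
[... 718 characters left out ...]
     ]]), 'distortion': array([-0.05194967,  0.        ,  0.        ,  0.        ,  0.        ]), 'cam_to_world': array([[-5.99515298e-03, -9.93145819e-01,  1.16728063e-01,
         4.99943155e+02],
       [-9.99923556e-01,  7.21614683e-03,  1.00403564e-02,
         3.83163489e+00],
       [-1.08138648e-02, -1.16658947e-01, -9.93113161e-01,
         7.39525018e+02],
       [ 0.00000000e+00,  0.00000000e+00,  0.00000000e+00,
         1.00000000e+00]])}
press [(0.85, [212.8, 205.8])]
head []
guard_lip [(0.93, [158.3, 161.9])]
nest [(0.33, [302.7, 145.9])]
pot [(0.55, [174.5, 250.1])]
pedal_pad []
done_pot [(0.58, [304.7, 181.5])]
dishes [(0.71, [322.8, 232.6])]
reagent [(0.85, [305.5, 144.8])]
```

```bash
python3 - <<'E'
import cv2,numpy as np
for n in("scene","top"):
    im=cv2.imread(f"pics/{n}0.png");cv2.imwrite(f"pics/{n}0b.png",cv2.resize(im[90:330,120:440] if n=="scene" else im[80:320,100:420],(800,600),interpolation=cv2.INTER_CUBIC))
E
cat > h.py <<'E'
import numpy as np,cv2
from bench import r
def ray(cam,px):
    c=r.camera_model(cam);K=c['intrinsics'];T=c['cam_to_world']
    u=cv2.undistortPoints(np.array([[px]],float),K,c['distortion'])[0,0]
    return T[:3,3],T[:3,:3]@np.array([u[0],u[1],1.])
def atz(cam,px,z):
    o,d=ray(cam,px);return o+d*(z-o[2])/d[2]
def proj(cam,P):
    c=r.camera_model(cam);T=np.linalg.inv(c['cam_to_world'])
    P=np.atleast_2d(P).astype(float)
    return cv2.projectPoints(P,cv2.Rodrigues(T[:3,:3])[0],T[:3,3],c['intrinsics'],c['distortion'])[0][:,0]
E
python3 - <<'E'
from h import *
Z=dict(press=0,head=149,guard_lip=135,nest=15,pot=15,pedal_pad=86,done_pot=0,dishes=0,reagent=0)
for cam,d in (("scene",dict(press=[314.0, 221.4],head=[319.4,143.1],guard_lip=[372.5,197.4],nest=[311.1,193.2],pot=[336.9,183.8],pedal_pad=[358.5,218.3],done_pot=[226.7,250],dishes=[206.6,213.3],reagent=[231.3,284.1])),
 ("top",dict(press=[212.8,205.8],guard_lip=[158.3,161.9],pot=[174.5,250.1],done_pot=[304.7,181.5],dishes=[322.8,232.6],reagent=[305.5,144.8]))):
    for k,p in d.items(): print(cam,k,atz(cam,p,Z[k]).round(1))
E
```

```text
scene press [569.9  96.5   0. ]
scene head [492.3 110.6 149. ]
scene guard_lip [636.7 176.9 135. ]
scene nest [503.  104.3  15. ]
scene pot [483.  168.1  15. ]
scene pedal_pad [642.7 157.   86. ]
scene done_pot [617.5 -93.1   0. ]
scene dishes [ 516.  -125.2    0. ]
scene reagent [697.4 -93.1   0. ]
top press [570.8  90.2   0. ]
top guard_lip [634.6 169.4 135. ]
top pot [480.4 165.1  15. ]
top done_pot [ 620.3 -101.3    0. ]
top dishes [ 513.9 -136.     0. ]
top reagent [ 698.8 -105.     0. ]
```

View pics/scene0b.png

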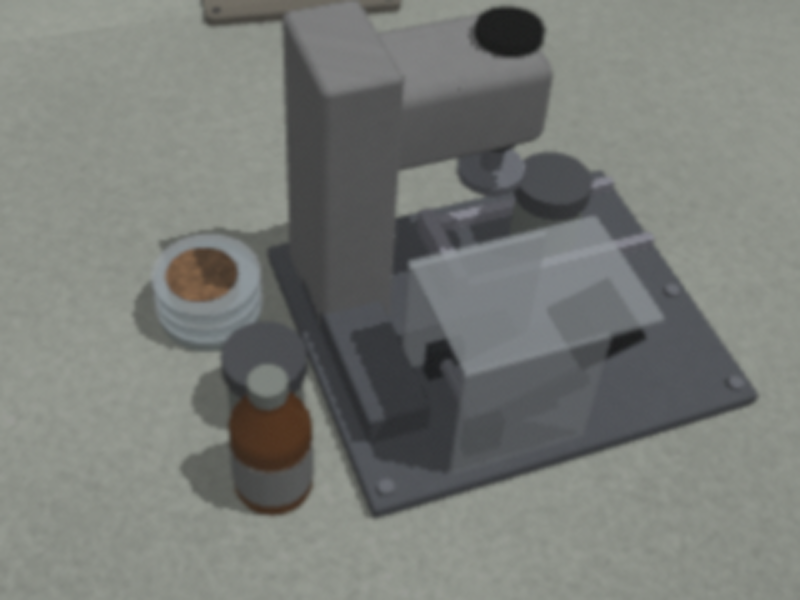

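View pics/top0b.png

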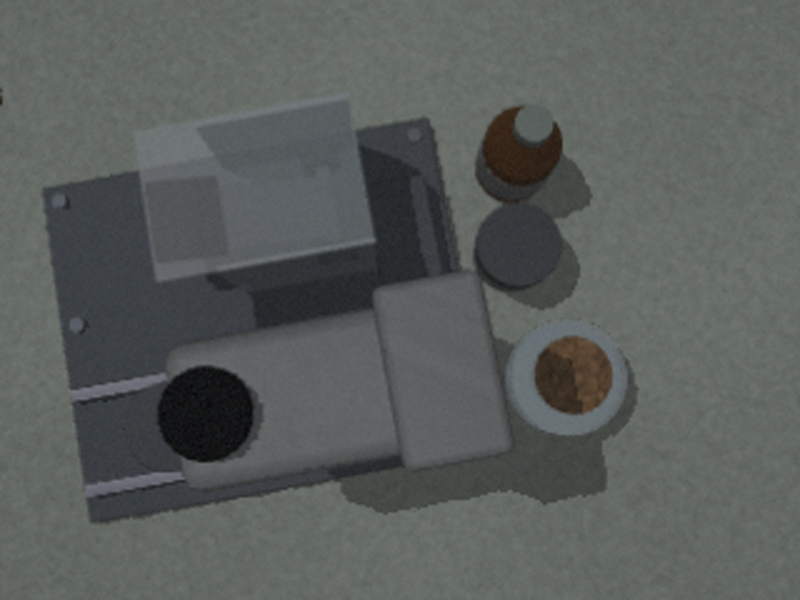

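```bash
cat > fit.py <<'E'
from h import *
from scipy.optimize import least_squares
def T(p,P):
    a=p[2];P=np.atleast_2d(P).astype(float)
    return np.c_[p[0]+np.cos(a)*P[:,0]-np.sin(a)*P[:,1],p[1]+np.sin(a)*P[:,0]+np.cos(a)*P[:,1],P[:,2]]
FL,RL,FR,RR=[-175,140,15],[155,140,15],[-175,-140,15],[155,-140,15]
top=[(FL,43,188),(RL,430,119),(FR,92,522)]
sc=[(FL,755,397),(RL,376,513),(FR,606,176),(RR,270,250)]
to=np.array([[x/2.5+100,y/2.5+80] for _,x,y in top]);so=np.array([[x/2.5+120,y/2.5+90] for _,x,y in sc])
def res(p):
    return np.r_[(proj("top",T(p,[a[0] for a in top]))-to).ravel(),(proj("scene",T(p,[a[0] for a in sc]))-so).ravel()]
f=least_squares(res,[570,92,-np.pi/2],loss='soft_l1')
P=f.x
if __name__=="__main__":
    print(P,np.degrees(P[2]),res(P).round(1))
    a=P[2];R=np.array([[np.cos(a),-np.sin(a)],[np.sin(a),np.cos(a)]])
    for n,w in dict(headS=[492.3,110.6],lipS=[636.7,176.9],lipT=[634.6,169.4],nestS=[503,104.3],potS=[483,168.1],potT=[480.4,165.1],padS=[642.7,157]).items():
        print(n,(R.T@(np.array(w)-P[:2])).round(1))
E
python3 fit.py
python3 - <<'E'
from h import *
for cam in("scene",):
  im=r.snapshot(cam)
  for t in("pot","lid"):
    for d in r.trace(cam,t)[:2]:
        m=d['mask'];ys,xs=np.nonzero(m);print(cam,t,d['conf'],d['position'],xs.min(),xs.max(),ys.min(),ys.max(),m.sum())
E
```

```text
[573.73885544  95.87008508  -1.39462007] -79.90584377744584 [-1.4 -2.  -0.9 -3.1 -1.8 -0.8  0.2 -0.8 -3.3 -0.3 -3.5 -3.1 -3.7 -1.5]
headS [-28.8 -77.6]
lipS [-68.7  76.2]
lipT [-61.7  72.8]
nestS [-20.7 -68.2]
potS [-87.  -76.7]
potT [-84.5 -79.8]
padS [-48.1  78.6]
scene pot 0.75 [340.0, 166.6] 324 356 151 182 810
scene lid 0.95 [342.9, 163.1] 326 355 151 177 653
```

Run:
```python
from fit import *
for n,(x0,y0) in dict(scene=(120,90),top=(100,80)).items():
    im=cv2.imread(f"pics/{n}0.png");im=cv2.convertScaleAbs(im,alpha=1.8)
    c=cv2.resize(im[y0:y0+240,x0:x0+320],(800,600),interpolation=cv2.INTER_CUBIC)
    def L(pts,col):
        q=(proj(n,T(P,pts))-[x0,y0]+.5)*2.5-.5
        cv2.polylines(c,[np.int32(q*8)],True,col,1,shift=3)
    L([FL,RL,RR,FR],(0,0,255));L([[a,b,0] for a,b,_ in(FL,RL,RR,FR)],(255,0,0))
    for s in(-1,1):L([[-170,-75+33*s,27],[10,-75+33*s,27]],(0,255,0))
    L([[-62,75-54,135],[-62,75+54,135],[90,75+54,135],[90,75-54,135]],(0,255,255))
    cv2.imwrite(f"pics/{n}1.png",c)
```

```text
(no output)
```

View pics/scene1.png

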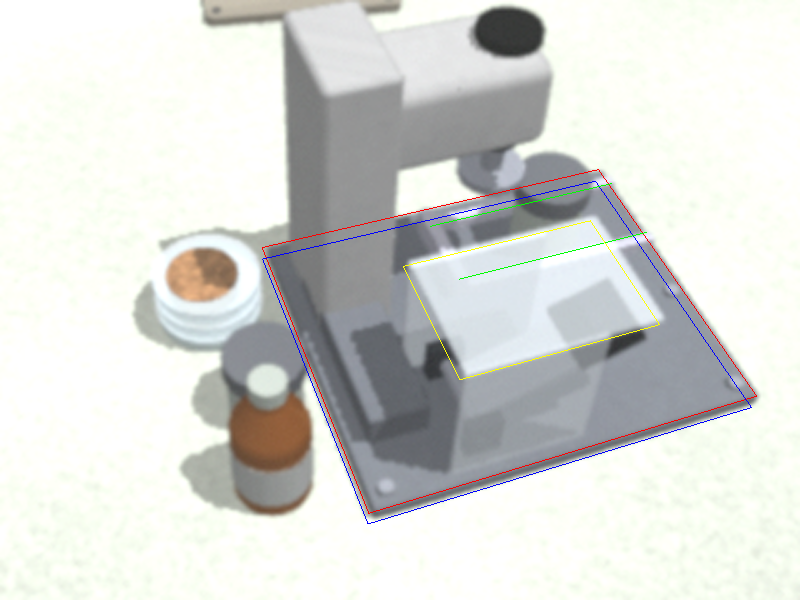

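View pics/top1.png

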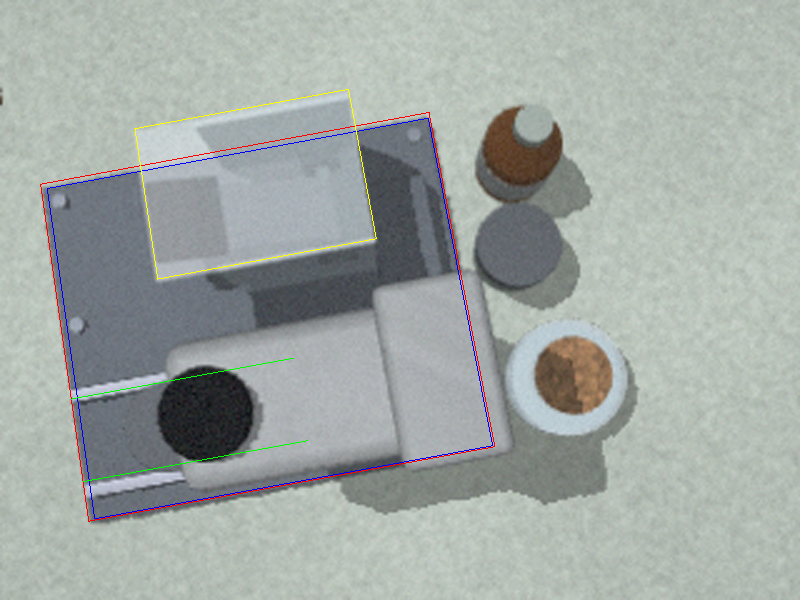

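```bash
sed -i 's/^top=.*/top=[(FL,43,188),(RL,430,119),(FR,92,522),([-62,21,139],157,279),([-62,129,139],138,131),([90,129,139],349,98),([90,21,139],375,241)]/; s/^sc=.*/sc=[([-175,140,0],755,398),([155,140,0],376,515),(FR,606,174),(RR,268,250),([-62,21,139],597,216),([-62,129,139],663,318),([90,129,139],466,376),([90,21,139],410,262)]/; s/\[570,92,-np.pi\/2\],loss=.soft_l1./[570,92,-np.pi\/2]/' fit.py; python3 fit.py
sed -i 's/x\/2.5+100,y\/2.5+80/(x+.5)\/2.5+99.5,(y+.5)\/2.5+79.5/;s/x\/2.5+120,y\/2.5+90/(x+.5)\/2.5+119.5,(y+.5)\/2.5+89.5/' fit.py;  python3 fit.py
```

```text
[571.51140108  97.9055737   -1.39785237] -80.09104100156198 [-2.3 -1.2 -1.6 -1.8 -3.1  0.1 -1.9  0.4 -3.4 -1.  -1.7 -3.4 -1.1 -0.3
 -1.3  2.5 -3.   1.7 -2.7 -2.9 -1.9 -2.5 -2.2 -0.9 -0.9 -0.2 -2.  -1.8
 -2.3 -1.3]
headS [-26.1 -75.8]
lipS [-66.6  77.8]
lipT [-59.6  74.5]
nestS [-18.1 -66.4]
potS [-84.4 -75.1]
potT [-81.9 -78.2]
padS [-46.   80.3]
[571.46481428  97.92471669  -1.39792094] -80.0949698024261 [-2.  -0.9 -1.3 -1.5 -2.8  0.4 -1.7  0.7 -3.1 -0.6 -1.4 -3.1 -0.8  0.
 -1.   2.8 -2.7  2.  -2.4 -2.6 -1.6 -2.2 -1.8 -0.6 -0.6  0.  -1.7 -1.5
 -2.  -1.1]
headS [-26.1 -75.8]
lipS [-66.6  77.8]
lipT [-59.5  74.5]
nestS [-18.1 -66.3]
potS [-84.3 -75.1]
potT [-81.8 -78.2]
padS [-45.9  80.3]
```

```bash
cat > mv.py <<'E'
from fit import *
from scipy.spatial.transform import Rotation as Ro
OH=72.6
def pose_for(tip,tilt=45,P=P):
    # tip in press frame; tool x along press +y, tool y = rear*cos+down*sin
    a=P[2];t=np.radians(tilt)
    rear=np.array([np.cos(a),np.sin(a),0]);left=np.array([-np.sin(a),np.cos(a),0])
    y=rear*np.cos(t)-np.array([0,0,1])*np.sin(t)
    R=np.c_[left,y,np.cross(left,y)]
    return T(P,tip)[0]-OH*y,R
def inc(pos,R,s=None):
    s=s or r.sense();Rc=Ro.from_euler('xyz',s['tcp_rot'],degrees=True).as_matrix()
    return (Rc.T@(pos-s['tool_pos'])/1000).round(4),Ro.from_matrix(Rc.T@R).as_rotvec().round(4)
def tipnow(s=None):
    s=s or r.sense();Rc=Ro.from_euler('xyz',s['tcp_rot'],degrees=True).as_matrix()
    w=s['tool_pos']+OH*Rc[:,1];a=P[2];d=w[:2]-P[:2];c,n=np.cos(a),np.sin(a)
    return w.round(1),np.array([c*d[0]+n*d[1],-n*d[0]+c*d[1],w[2]]).round(1)
E
python3 - <<'E'
from mv import *
print(tipnow())
p,R=pose_for([-200,-75,110]);print(p,inc(p,R))
E
```

```text
(array([132. , 585.3, 231.3]), array([-555.7, -349.1,  231.3]))
[454.3490461  332.61314369 161.33595231] (array([ 0.3701,  0.1426, -0.1756]), array([-0.7749, -0.3741, -0.1549]))
```

>>> arm_command(
  increments=[
    [0.037,0.014,-0.0175,-0.0775,-0.0374,-0.0155],
    [0.074,0.0285,-0.035,-0.155,-0.0748,-0.031],
    [0.111,0.043,-0.0525,-0.2325,-0.112,-0.0465],
    [0.148,0.057,-0.07,-0.31,-0.15,-0.062],
    [0.185,0.071,-0.088,-0.3875,-0.187,-0.0775],
    [0.222,0.0855,-0.1055,-0.465,-0.2245,-0.093],
    [0.259,0.1,-0.123,-0.5425,-0.262,-0.1085],
    [0.296,0.114,-0.1405,-0.62,-0.299,-0.124],
    [0.333,0.128,-0.158,-0.6975,-0.3365,-0.1395],
    [0.37,0.1426,-0.1756,-0.775,-0.374,-0.155],
  ],
  jaw=1,
)

```text
time: 2.4
tool_pos: [455.4, 332.0, 161.0]
tcp_rot: [-135.1, 0.0, 10.0]
ft_force: [0.3, 0.9, 0.2]
finger_gap: -0.0
```

Run:
```python
from mv import *
s=r.sense();print(s['time'],s['joint_pos'].round(1),s['tool_pos'],s['tcp_rot'],s['finger_gap'],r.finger_overhang,tipnow(s))
for n,(x0,y0) in dict(scene=(192,60),top=(40,100)).items():
    im=r.snapshot(n)[:,:,::-1];im=cv2.convertScaleAbs(im,alpha=1.6)
    w=tipnow(r.sense())[0];q=proj(n,w)[0];print(n,q)
    Rc=Ro.from_euler('xyz',r.sense()['tcp_rot'],degrees=True).as_matrix()
    c=cv2.resize(im[y0:y0+240,x0:x0+320],(800,600),interpolation=cv2.INTER_CUBIC)
    for dx in(-11,11):
      for dz in (-14,14):
        q=proj(n,w+Rc[:,0]*dx+Rc[:,2]*dz)[0]
        cv2.circle(c,tuple(int(v) for v in (q-[x0,y0]+.5)*2.5),3,(0,0,255),-1)
    cv2.imwrite(f"pics/{n}2.png",c)
```

```text
2.4 [ 47.6  31.   81.3 -34.5  97.6 -47.6] [455.41893787 331.99892827 161.00166315] [-1.35115273e+02  1.53946115e-02  9.97811342e+00] -0.013423380223377595 72.6 (array([464.3, 281.3, 109.8]), array([-199.1,  -74. ,  109.8]))
scene [389.1345208  143.50815016]
top [ 99.15541237 260.9384202 ]
```

View pics/scene2.png

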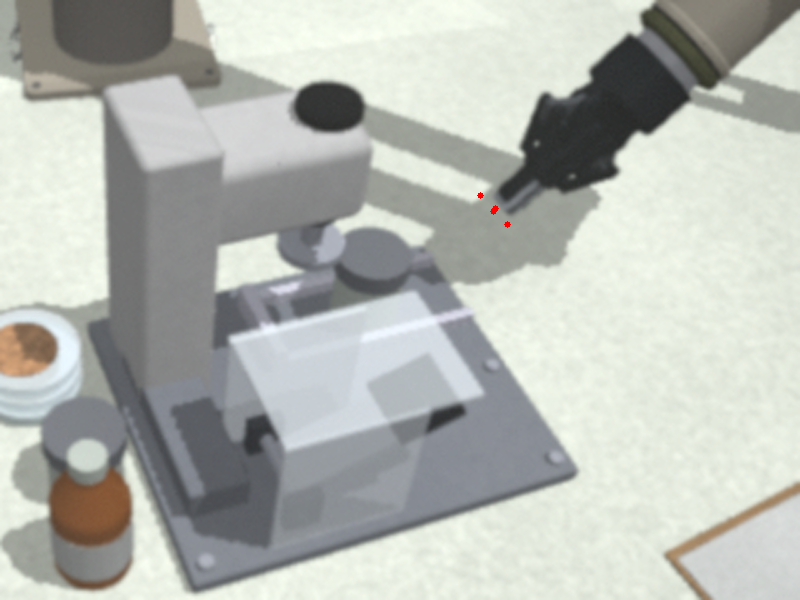

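View pics/top2.png

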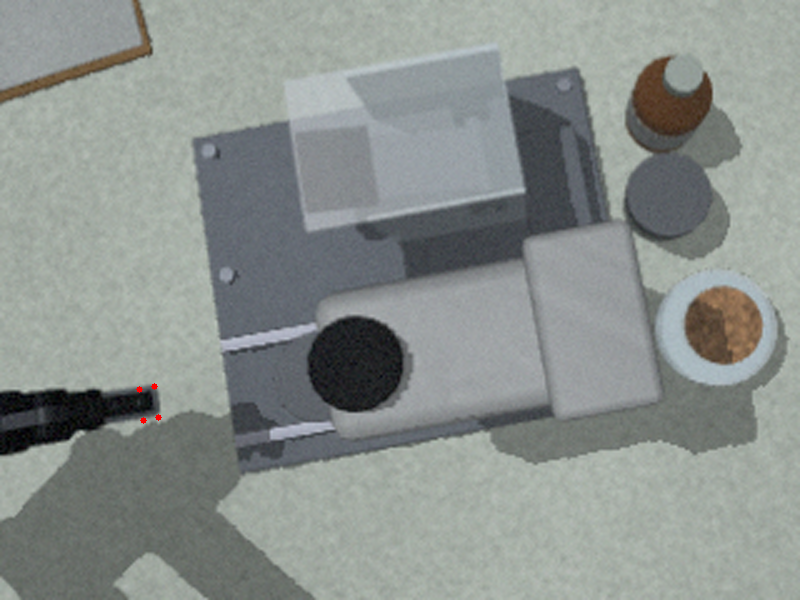

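Run:
```python
from fit import *
n=2*len(to)
g=least_squares(lambda p:res(p)[:n],P);print(g.x,g.x[2]*57.3);print(res(g.x).reshape(-1,2).round(1))
g2=least_squares(lambda p:res(p[:3])-np.r_[np.zeros(n),np.tile(p[3:],len(so))],np.r_[P,0,0]);print(g2.x);print(g2.fun.reshape(-1,2).round(1))
```

```text
[570.12348723  94.69870404  -1.40073053] -80.26185910354603
[[-0.3 -0.5]
 [ 0.5 -0.7]
 [-1.4  0.9]
 [ 0.2  1.4]
 [-1.1 -0.1]
 [ 0.7 -2.2]
 [ 1.2  0.9]
 [-2.8  2.7]
 [-4.8  1.5]
 [-3.6 -2.7]
 [-3.  -2.7]
 [-3.7 -0.9]
 [-2.7 -0.2]
 [-4.  -2. ]
 [-4.  -1.5]]
[569.96572622  94.44967214  -1.39587244  -3.6295752   -0.7881888 ]
[[-0.5 -0. ]
 [ 0.2 -1. ]
 [-0.9  1.4]
 [ 0.3  1.7]
 [-1.3  0.3]
 [ 0.4 -2.3]
 [ 1.2  0.8]
 [ 0.8  3. ]
 [-0.9  2.4]
 [-0.5 -2.2]
 [ 0.3 -1.6]
 [-0.2 -0.3]
 [ 1.   0.3]
 [-0.1 -1.1]
 [-0.4 -0.6]]
```

```bash
sed -i 's/^P=f.x/P=np.array([569.97,94.45,-1.39587]);SO=np.array([3.63,.79])/' fit.py
python3 - <<'E'
from mv import *
def pf(w):
    a=P[2];d=w[:2]-P[:2];c,n=np.cos(a),np.sin(a);return np.array([c*d[0]+n*d[1],-n*d[0]+c*d[1]]).round(1)
print(pf(atz("scene",np.array([336.9,183.8])-SO,15)),pf(atz("top",[174.5,250.1],15)))
im=r.snapshot("scene")
for t in ("pot","lid"):
  for d in r.trace("scene",t)[:1]:
    ys,xs=np.nonzero(d['mask']);print(t,d['conf'],d['position'],xs.min(),xs.max(),ys.min(),ys.max())
for d in r.spot_point("scene","pot"): print(d['conf'],pf(atz("scene",np.array(d['position'])-SO,15)))
for d in r.spot_point("scene","pedal_pad"): print(d['conf'],pf(atz("scene",np.array(d['position'])-SO,86)))
for d in r.spot_point("scene","guard_lip"): print(d['conf'],pf(atz("scene",np.array(d['position'])-SO,135)))
for d in r.spot_point("scene","head"): print(d['conf'],pf(atz("scene",np.array(d['position'])-SO,149)))
# predicted lid ellipse extents for candidate pot x
th=np.linspace(0,2*np.pi,60)
for x in(-80,-85,-90,-95):
    q=np.vstack([proj("scene",T(P,np.c_[x+33*np.cos(th),-75+33*np.sin(th),0*th+z]))+SO for z in(67,87)])
    print(x,q.min(0).round(1),q.max(0).round(1))
print(tipnow())
p,R=pose_for([-175,-75,28]);print(inc(p,R))
E
```

```text
[-81.  -77.6] [-85.2 -75.9]
pot 0.62 [339.1, 168.2] 323 356 152 184
lid 0.75 [205.7, 207.3] 181 224 184 230
0.96 [-78.6 -77.7]
0.61 [ 6.2 10.3]
0.67 [-98.   33.6]
0.4 [-51.5  75.8]
0.59 [-67.9  75.1]
0.65 [-25.1 -81. ]
-80 [324.8 150.6] [357.  178.7]
-85 [326.9 150.1] [359.1 178.2]
-90 [329.1 149.7] [361.2 177.7]
-95 [331.2 149.2] [363.3 177.2]
(array([463. , 283.1, 110.9]), array([-204.4,  -72.5,  110.9]))
(array([-0.0026,  0.0794,  0.0378]), array([-0.0015, -0.002 ,  0.0002]))
```

Run:
```python
from mv import *
p,R=pose_for([-150,-75,30]);print(inc(p,R))
```

```text
(array([-0.0026,  0.0956,  0.0187]), array([-0.0015, -0.002 ,  0.0002]))
```

>>> arm_command(
  increments=[
    [0,0.012,0.002,0,0,0],
    [-0.0005,0.025,0.005,0,0,0],
    [-0.001,0.037,0.007,0,0,0],
    [-0.0015,0.05,0.01,0,0,0],
    [-0.002,0.062,0.012,0,0,0],
    [-0.0025,0.074,0.014,0,0,0],
    [-0.0025,0.085,0.0165,0,0,0],
    [-0.0025,0.0955,0.0185,0,0,0],
    [-0.0025,0.0955,0.0185,0,0,0],
    [-0.0025,0.0955,0.0185,0,0,0],
  ],
)

```text
time: 4.1
tool_pos: [461.4, 278.8, 81.0]
tcp_rot: [-135.0, -0.0, 9.9]
ft_force: [-0.7, -0.5, -0.1]
finger_gap: -0.0
```

```bash
cat > look.py <<'E'
from mv import *
import sys
tag=sys.argv[1]
s=r.sense();print(s['time'],s['joint_pos'].round(1),s['ft_force'].round(1),tipnow(s))
for n,(x0,y0) in dict(scene=(250,90),top=(60,120)).items():
    im=r.snapshot(n)[:,:,::-1];im=cv2.convertScaleAbs(im,alpha=1.6)
    c=cv2.resize(im[y0:y0+150,x0:x0+200],(800,600),interpolation=cv2.INTER_CUBIC)
    cv2.imwrite(f"pics/{n}{tag}.png",c)
E
python3 look.py 3
```

```text
4.1 [ 44.   32.9  88.4 -35.9  88.3 -45. ] [-0.7 -0.5 -0.1] (array([470.2, 228.2,  29.6]), array([-149.1,  -75. ,   29.6]))
```

View pics/scene3.png

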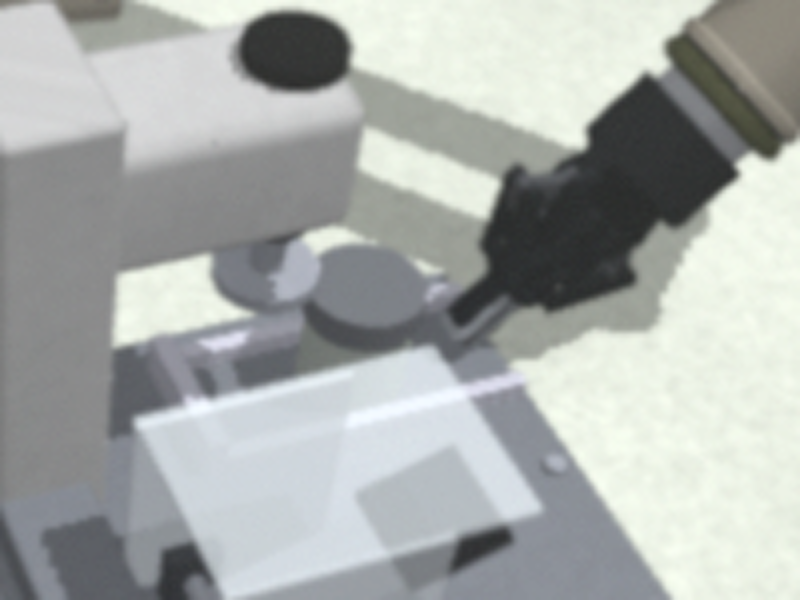

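View pics/top3.png

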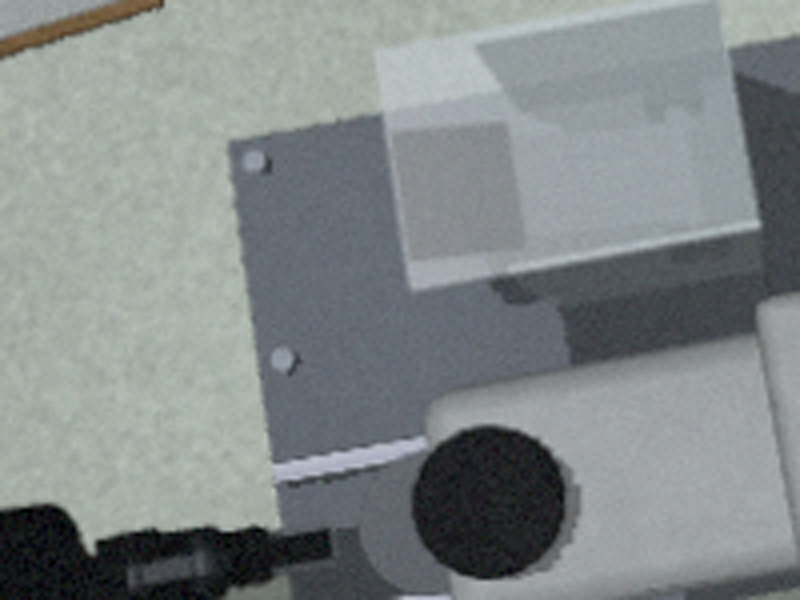

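>>> arm_command(
  increments=[
    [0,0.0042,-0.0042,0,0,0],
    [0,0.0085,-0.0085,0,0,0],
    [0,0.0127,-0.0127,0,0,0],
    [0,0.017,-0.017,0,0,0],
    [0,0.0212,-0.0212,0,0,0],
    [0,0.0255,-0.0255,0,0,0],
    [0,0.0297,-0.0297,0,0,0],
    [0,0.034,-0.034,0,0,0],
    [0,0.0382,-0.0382,0,0,0],
    [0,0.0424,-0.0424,0,0,0],
  ],
)

```text
time: 5.45
tool_pos: [471.6, 219.1, 80.7]
tcp_rot: [-135.0, -0.0, 9.9]
ft_force: [-0.1, 2.3, 0.4]
finger_gap: -0.3
```

```bash
python3 look.py 4
```

```text
5.45 [ 39.3  28.5  94.8 -38.3  84.4 -47.1] [-0.1  2.3  0.4] (array([480.4, 168.5,  29.4]), array([-88.5, -75.3,  29.4]))
```

View pics/scene4.png

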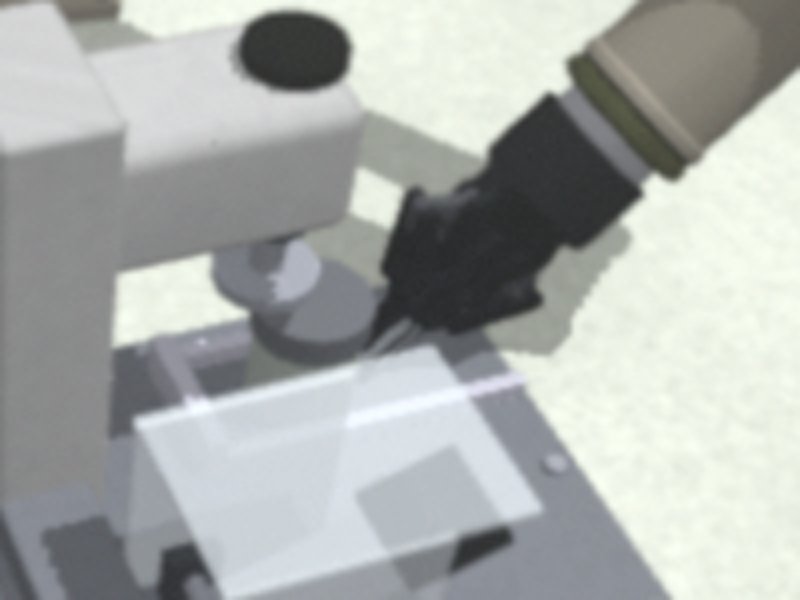

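View pics/top4.png

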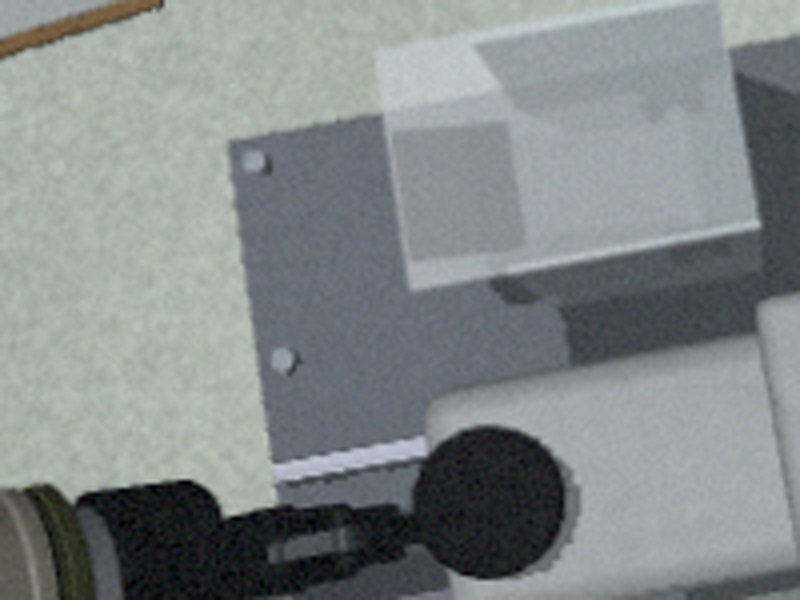

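>>> arm_command(
  increments=[
    [0,0.002,-0.002,0,0,0],
    [0,0.004,-0.004,0,0,0],
    [0,0.006,-0.006,0,0,0],
    [0,0.008,-0.008,0,0,0],
    [0,0.01,-0.01,0,0,0],
    [0,0.012,-0.012,0,0,0],
    [0,0.0135,-0.0135,0,0,0],
    [0,0.015,-0.015,0,0,0],
    [0,0.0163,-0.0163,0,0,0],
    [0,0.017,-0.017,0,0,0],
  ],
)

```text
time: 6.8
tool_pos: [475.7, 195.7, 80.7]
tcp_rot: [-135.0, -0.0, 9.9]
ft_force: [-1.1, 1.3, 0.1]
finger_gap: -0.2
```

```bash
python3 look.py 5
```

```text
6.8 [ 37.3  26.9  97.  -39.3  82.8 -48. ] [-1.1  1.3  0.1] (array([484.5, 145.1,  29.4]), array([-64.8, -75.4,  29.4]))
```

View pics/scene5.png

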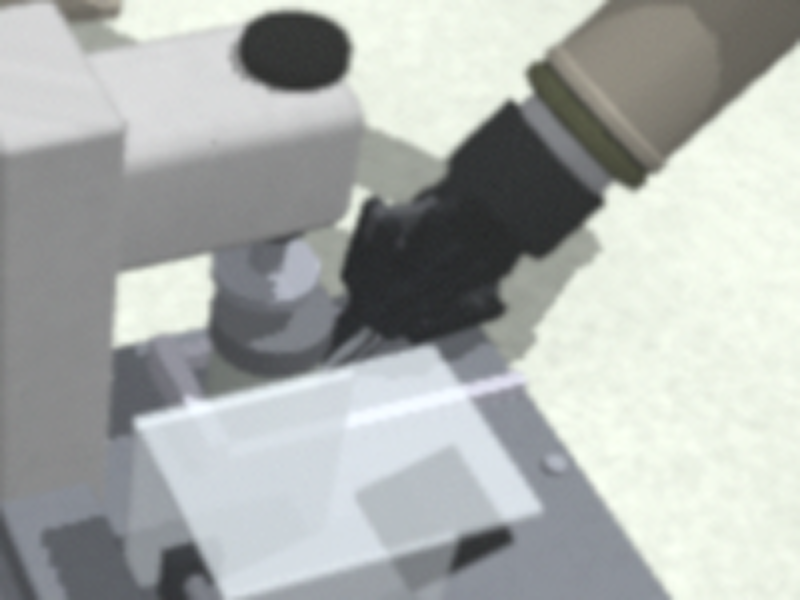

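Close, with no backstop contact yet (about 1.5–2 N). I'll go on in 1 mm rows.

>>> arm_command(
  increments=[
    [0,0.0007,-0.0007,0,0,0],
    [0,0.0014,-0.0014,0,0,0],
    [0,0.0021,-0.0021,0,0,0],
    [0,0.0025,-0.0025,0,0,0],
    [0,0.0028,-0.0028,0,0,0],
    [0,0.0028,-0.0028,0,0,0],
    [0,0.0028,-0.0028,0,0,0],
    [0,0.0028,-0.0028,0,0,0],
    [0,0.0028,-0.0028,0,0,0],
    [0,0.0028,-0.0028,0,0,0],
  ],
)

```text
time: 8.15
tool_pos: [476.3, 191.9, 80.7]
tcp_rot: [-135.0, -0.0, 9.9]
ft_force: [-0.2, 1.0, 0.5]
finger_gap: 0.2
```

>>> arm_command(
  increments=[
    [0,0.0004,-0.0004,0,0,0],
    [0,0.0008,-0.0008,0,0,0],
    [0,0.0012,-0.0012,0,0,0],
    [0,0.0016,-0.0016,0,0,0],
    [0,0.002,-0.002,0,0,0],
    [0,0.0021,-0.0021,0,0,0],
    [0,0.0021,-0.0021,0,0,0],
    [0,0.0021,-0.0021,0,0,0],
    [0,0.0021,-0.0021,0,0,0],
    [0,0.0021,-0.0021,0,0,0],
  ],
)

```text
time: 9.4
tool_pos: [476.8, 189.0, 80.7]
tcp_rot: [-135.0, -0.0, 9.9]
ft_force: [-0.8, 1.4, 0.7]
finger_gap: -0.0
```

```bash
python3 look.py 6
```

```text
9.4 [ 36.7  26.5  97.6 -39.6  82.4 -48.2] [-0.8  1.4  0.7] (array([485.7, 138.4,  29.4]), array([-57.9, -75.4,  29.4]))
```

View pics/scene6.png

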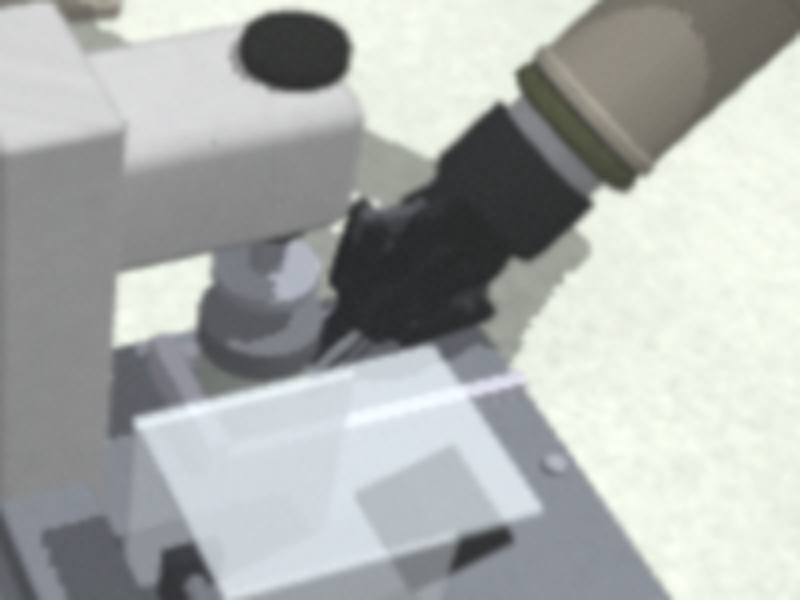

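>>> arm_command(
  increments=[
    [0,0.0004,-0.0004,0,0,0],
    [0,0.0008,-0.0008,0,0,0],
    [0,0.0012,-0.0012,0,0,0],
    [0,0.0016,-0.0016,0,0,0],
    [0,0.002,-0.002,0,0,0],
    [0,0.0024,-0.0024,0,0,0],
    [0,0.0027,-0.0027,0,0,0],
    [0,0.0028,-0.0028,0,0,0],
    [0,0.0028,-0.0028,0,0,0],
    [0,0.0028,-0.0028,0,0,0],
  ],
)

```text
time: 10.75
tool_pos: [477.7, 187.4, 81.0]
tcp_rot: [-134.8, -0.1, 10.0]
ft_force: [-4.2, 15.8, 2.7]
finger_gap: -0.3
```

>>> arm_command(
  increments=[
    [0,-0.003,0.003,0,0,0],
    [0,-0.01,0.01,0,0,0],
    [0,-0.02,0.02,0,0,0],
    [0,-0.032,0.032,0,0,0],
    [0,-0.045,0.045,0,0,0],
    [0,-0.058,0.058,0,0,0],
    [0,-0.07,0.07,0,0,0],
    [0,-0.08,0.08,0,0,0],
    [0,-0.085,0.085,0,0,0],
    [0,-0.085,0.085,0,0,0],
  ],
)

```text
time: 12.0
tool_pos: [456.8, 303.8, 80.6]
tcp_rot: [-135.0, -0.0, 9.9]
ft_force: [0.9, 0.7, -0.1]
finger_gap: -0.1
```

```bash
python3 look.py 7
python3 - <<'E'
from mv import *
p,R=pose_for([-125,75,140]);print(inc(p,R))
for d in r.spot_point("scene","pot"): print(d['conf'],atz("scene",np.array(d['position'])-SO,15))
th=np.linspace(0,2*np.pi,60)
print('nest',T(P,[-20,-75,15]))
d=r.trace("scene","pot")[0];ys,xs=np.nonzero(d['mask']);print(d['conf'],xs.min(),xs.max(),ys.min(),ys.max())
for x in(-26,-20,-14):
    q=np.vstack([proj("scene",T(P,np.c_[x+33*np.cos(th),-75+33*np.sin(th),0*th+z]))+SO for z in(67,87)])
    print(x,q.min(0).round(1),q.max(0).round(1))
E
```

```text
12.0 [ 45.9  35.   85.5 -34.9  90.  -44.3] [ 0.9  0.7 -0.1] (array([465.7, 253.3,  29.3]), array([-174.5,  -75.1,   29.3]))
(array([ 0.1502, -0.044 , -0.1126]), array([ 0.0004, -0.0016, -0.0018]))
0.68 [491.65617172  93.99707997  15.        ]
nest [[492.63383597 101.09211808  15.        ]]
0.92 299 330 162 188
-26 [301.6 155.7] [333.9 184.4]
-20 [298.9 156.2] [331.2 185. ]
-14 [296.3 156.8] [328.6 185.7]
```

View pics/scene7.png

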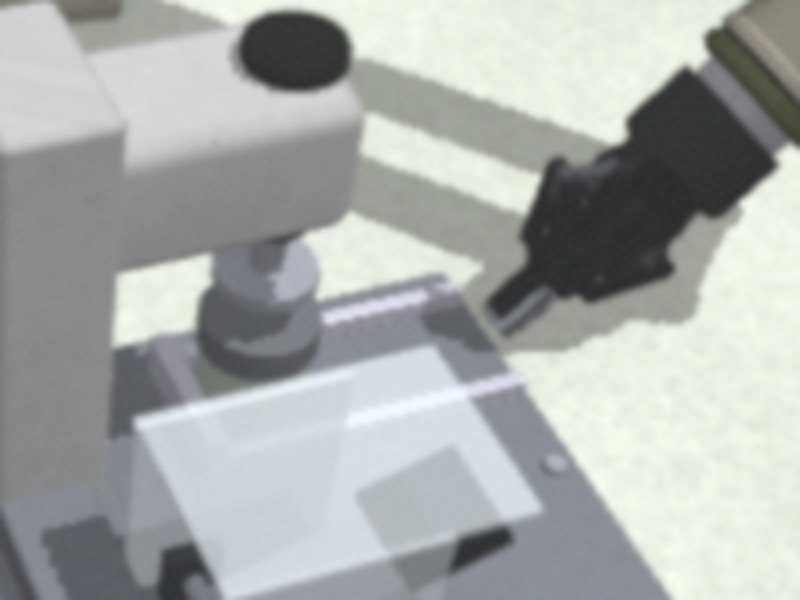

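>>> arm_command(
  increments=[
    [0,-0.02,-0.02,0,0,0],
    [0.005,-0.04,-0.04,0,0,0],
    [0.025,-0.042,-0.052,0,0,0],
    [0.05,-0.043,-0.065,0,0,0],
    [0.075,-0.043,-0.078,0,0,0],
    [0.1,-0.044,-0.09,0,0,0],
    [0.125,-0.044,-0.102,0,0,0],
    [0.15,-0.044,-0.1125,0,0,0],
    [0.15,-0.044,-0.1125,0,0,0],
    [0.15,-0.044,-0.1125,0,0,0],
  ],
)

```text
time: 13.45
tool_pos: [613.0, 281.0, 190.8]
tcp_rot: [-135.0, 0.0, 9.9]
ft_force: [-0.8, -0.2, 0.0]
finger_gap: 0.0
```

```bash
cat > look2.py <<'E'
from mv import *
import sys
tag=sys.argv[1]
s=r.sense();print(s['time'],s['joint_pos'].round(1),s['ft_force'].round(1),tipnow(s))
for n,(x0,y0) in dict(scene=(270,110),top=(60,110)).items():
    im=r.snapshot(n)[:,:,::-1];im=cv2.convertScaleAbs(im,alpha=1.6)
    c=cv2.resize(im[y0:y0+150,x0:x0+200],(800,600),interpolation=cv2.INTER_CUBIC)
    cv2.imwrite(f"pics/{n}{tag}.png",c)
E
python3 look2.py 8
python3 - <<'E'
from mv import *
p,R=pose_for([-64,75,107]);print(inc(p,R))
E
```

```text
13.45 [ 36.1  39.5  65.8 -39.7  96.6 -60.6] [-0.8 -0.2  0. ] (array([621.8, 230.4, 139.4]), array([-124.9,   74.7,  139.4]))
(array([ 0.0008,  0.0664, -0.0206]), array([ 0.0004, -0.0005, -0.0021]))
```

View pics/scene8.png

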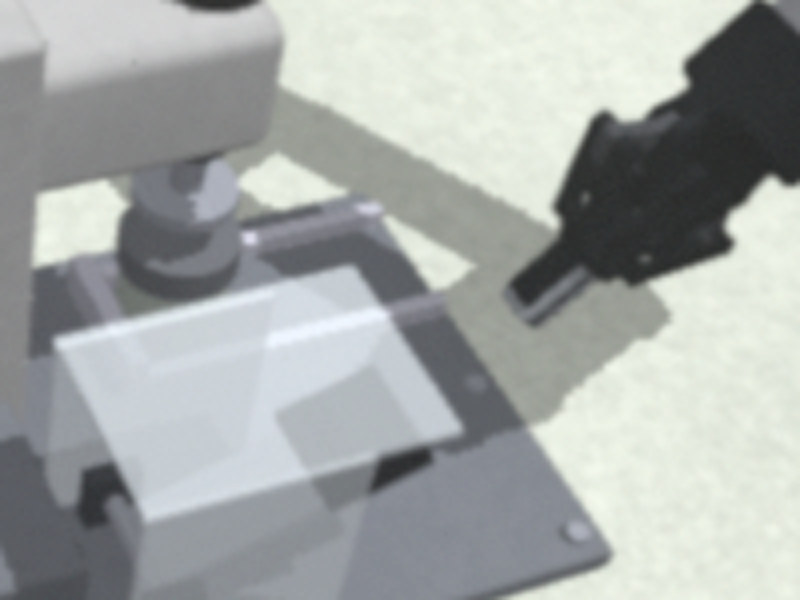

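View pics/top8.png

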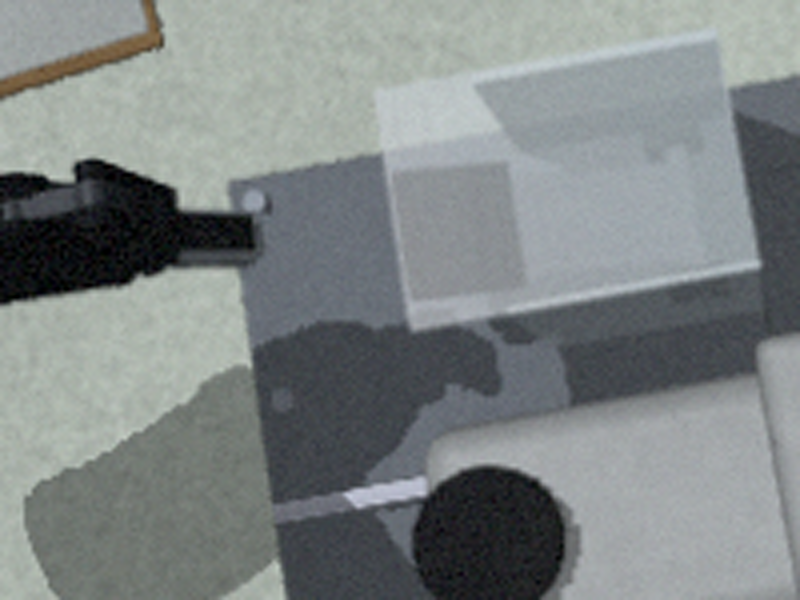

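Run:
```python
from mv import *
for px in [(393,170),(408,300),(508,162),(525,290)]:
    q=np.array(px)/4+[60,110]
    for z in (86,96,76):
        w=atz("top",q,z);a=P[2];d=w[:2]-P[:2];c,n=np.cos(a),np.sin(a);print(px,z,[round(c*d[0]+n*d[1],1),round(-n*d[0]+c*d[1],1)])
for px in [(378,92),(412,330)]:
    q=np.array(px)/4+[60,110]; w=atz("top",q,137);a=P[2];d=w[:2]-P[:2];c,n=np.cos(a),np.sin(a);print('lip',[round(c*d[0]+n*d[1],1),round(-n*d[0]+c*d[1],1)])
```

```text
(393, 170) 86 [np.float64(-71.3), np.float64(107.6)]
(393, 170) 96 [np.float64(-69.1), np.float64(104.7)]
(393, 170) 76 [np.float64(-73.6), np.float64(110.6)]
(408, 300) 86 [np.float64(-73.6), np.float64(45.4)]
(408, 300) 96 [np.float64(-71.3), np.float64(43.4)]
(408, 300) 76 [np.float64(-75.9), np.float64(47.4)]
(508, 162) 86 [np.float64(-17.4), np.float64(101.4)]
(508, 162) 96 [np.float64(-16.0), np.float64(98.5)]
(508, 162) 76 [np.float64(-18.9), np.float64(104.2)]
(525, 290) 86 [np.float64(-19.2), np.float64(40.0)]
(525, 290) 96 [np.float64(-17.8), np.float64(38.1)]
(525, 290) 76 [np.float64(-20.7), np.float64(42.0)]
lip [np.float64(-61.2), np.float64(128.3)]
lip [np.float64(-62.1), np.float64(22.1)]
```

Run:
```python
from mv import *
for t in([-101,75,138],[-85,75,127],[-68,75,115],[-52,75,104]):
    p,R=pose_for(t,35);print(inc(p,R))
```

```text
(array([ 0.0007,  0.0194, -0.0037]), array([-0.1741, -0.0003, -0.0021]))
(array([ 0.0008,  0.0385, -0.0073]), array([-0.1741, -0.0003, -0.0021]))
(array([ 0.0008,  0.059 , -0.0108]), array([-0.1741, -0.0003, -0.0021]))
(array([ 0.0009,  0.0781, -0.0143]), array([-0.1741, -0.0003, -0.0021]))
```

>>> arm_command(
  increments=[
    [0,0.006,-0.001,-0.06,0,0],
    [0.0005,0.013,-0.0025,-0.12,0,-0.001],
    [0.0007,0.0194,-0.0037,-0.174,0,-0.002],
    [0.0007,0.0194,-0.0037,-0.174,0,-0.002],
    [0.0008,0.029,-0.0055,-0.174,0,-0.002],
    [0.0008,0.0385,-0.0073,-0.174,0,-0.002],
    [0.0008,0.0485,-0.009,-0.174,0,-0.002],
    [0.0008,0.059,-0.0108,-0.174,0,-0.002],
    [0.0008,0.0665,-0.0122,-0.174,0,-0.002],
    [0.0008,0.0665,-0.0122,-0.174,0,-0.002],
  ],
)

```text
time: 14.8
tool_pos: [623.1, 226.1, 152.4]
tcp_rot: [-145.0, -0.0, 9.9]
ft_force: [-0.4, -0.1, -0.4]
finger_gap: 0.0
```

```bash
python3 look2.py 9
python3 - <<'E'
from mv import *
for t in([-52,75,104],):
    p,R=pose_for(t,35);print(inc(p,R))
E
```

```text
14.8 [ 34.5  43.2  69.2 -48.5  95.5 -57.7] [-0.4 -0.1 -0.4] (array([633.4, 167.5, 110.7]), array([-60.9,  75.2, 110.7]))
(array([-0.0006,  0.0122,  0.0006]), array([-0.0005, -0.0016,  0.0003]))
```

View pics/scene9.png

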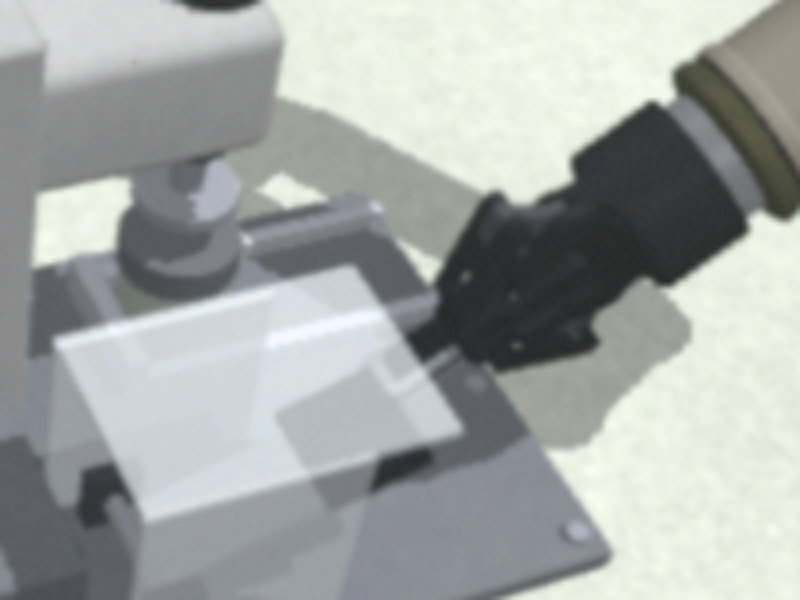

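View pics/top9.png

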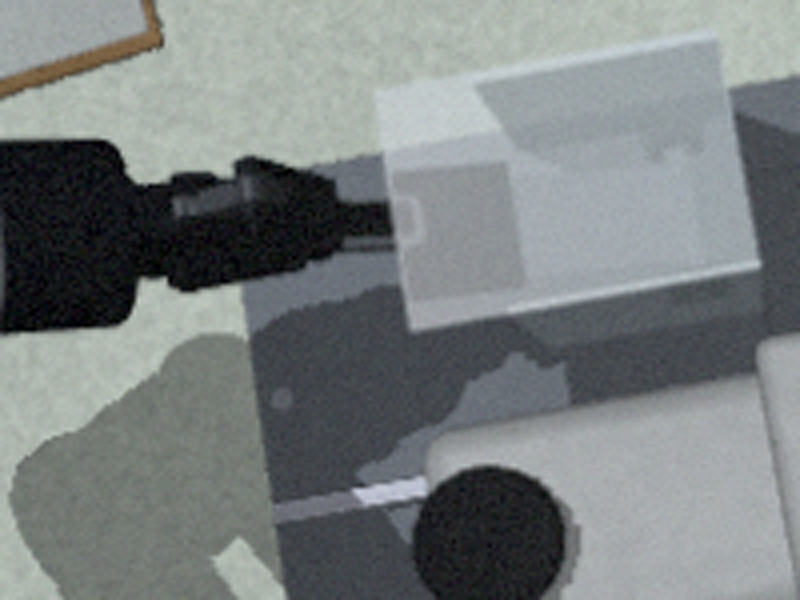

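>>> arm_command(
  increments=[
    [0,0.005,0,0,0,0],
    [0,0.01,0,0,0,0],
    [0,0.014,0,0,0,0],
    [0,0.014,0,0,0,0],
    [0,0.0155,0.003,0,0,0],
    [0,0.017,0.006,0,0,0],
    [0,0.0185,0.009,0,0,0],
    [0,0.0185,0.009,0,0,0],
    [0,0.0185,0.009,0,0,0],
    [0,0.0185,0.009,0,0,0],
  ],
)

```text
time: 16.15
tool_pos: [625.2, 217.1, 135.4]
tcp_rot: [-145.0, -0.1, 10.0]
ft_force: [-1.7, 0.8, 4.6]
finger_gap: 0.0
```

```bash
python3 look2.py 10
```

```text
16.15 [ 33.8  43.9  70.1 -48.7  93.9 -56.8] [-1.7  0.8  4.6] (array([635.5, 158.6,  93.7]), array([-51.7,  75.7,  93.7]))
```

View pics/scene10.png

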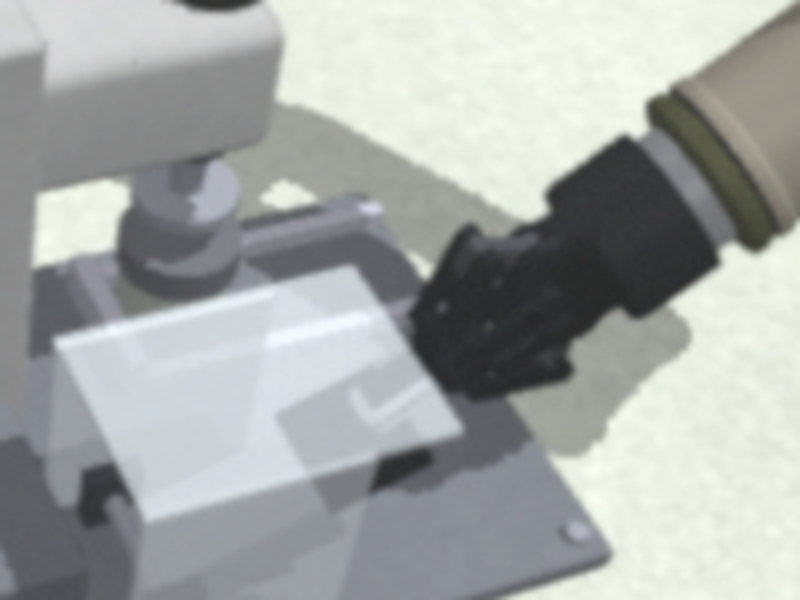

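View pics/top10.png

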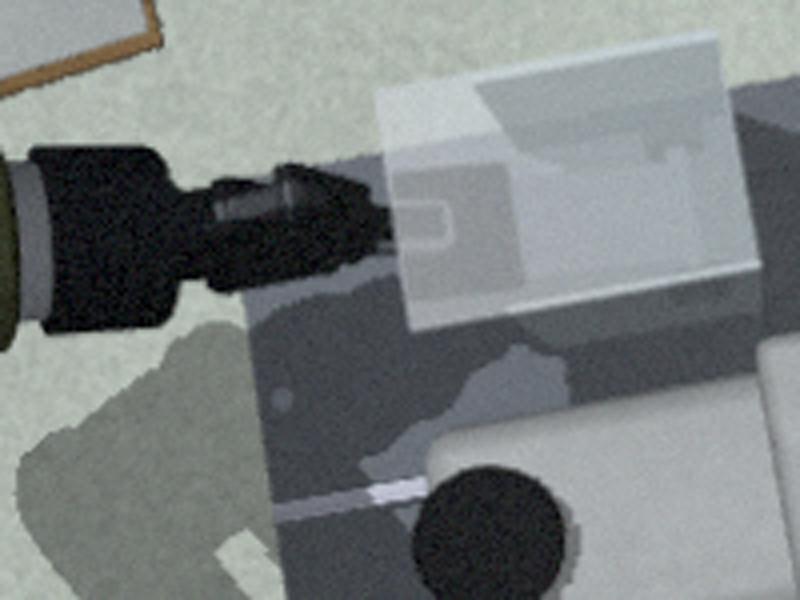

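>>> arm_command(
  increments=[
    [0,0.0013,0.0029,0,0,0],
    [0,0.0027,0.0058,0,0,0],
    [0,0.004,0.0087,0,0,0],
    [0,0.0054,0.0116,0,0,0],
    [0,0.0067,0.0145,0,0,0],
    [0,0.008,0.0174,0,0,0],
    [0,0.0094,0.0203,0,0,0],
    [0,0.0107,0.0231,0,0,0],
    [0,0.0107,0.0231,0,0,0],
    [0,0.0107,0.0231,0,0,0],
  ],
)

```text
time: 17.5
tool_pos: [624.7, 222.3, 111.0]
tcp_rot: [-144.9, -0.2, 10.0]
ft_force: [-1.1, 3.3, 8.0]
finger_gap: -0.5
```

```bash
python3 look2.py 11
```

```text
17.5 [ 34.2  46.2  69.4 -48.5  93.  -55.3] [-1.1  3.3  8. ] (array([635.2, 163.8,  69.3]), array([-56.9,  76.3,  69.3]))
```

View pics/scene11.png

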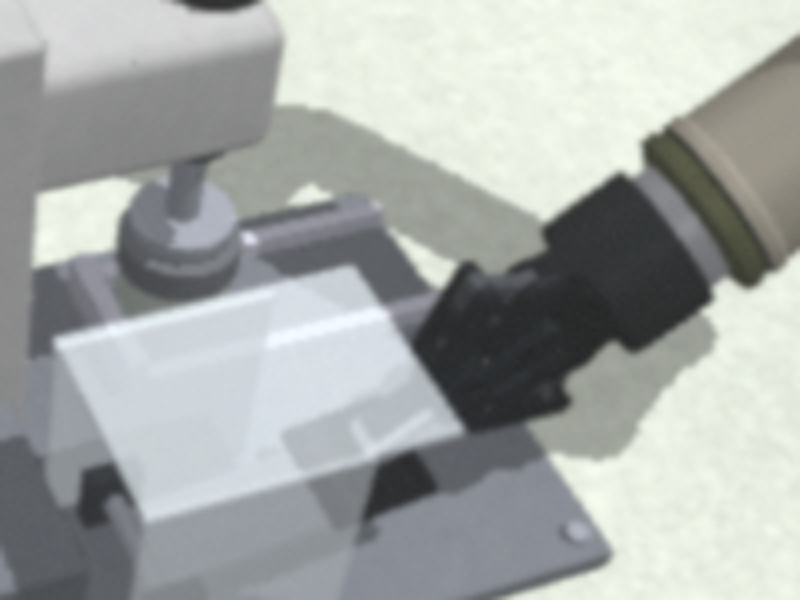

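View pics/top11.png

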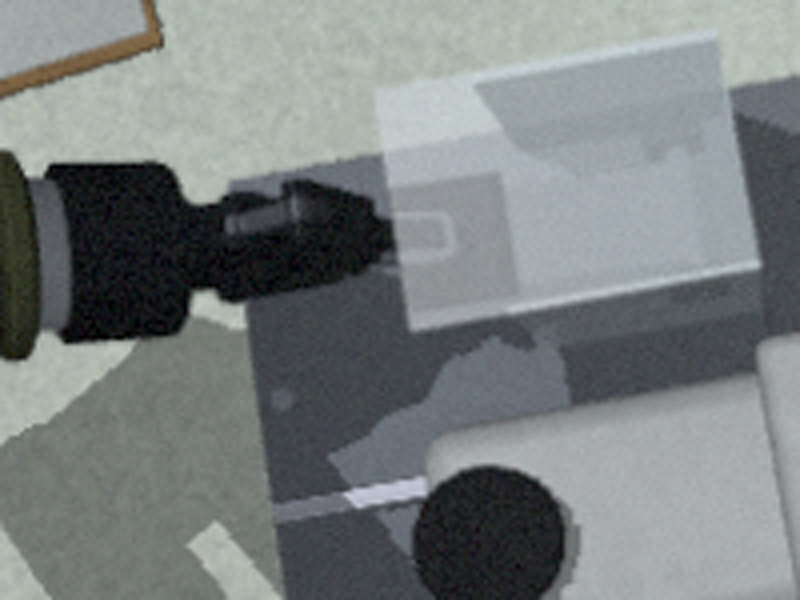

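>>> arm_command(
  increments=[
    [0,0.0008,0.0015,0,0,0],
    [0,0.0016,0.003,0,0,0],
    [0,0.0024,0.0045,0,0,0],
    [0,0.0032,0.006,0,0,0],
    [0,0.004,0.0075,0,0,0],
    [0,0.0047,0.0089,0,0,0],
    [0,0.0052,0.0098,0,0,0],
    [0,0.0057,0.0107,0,0,0],
    [0,0.0057,0.0107,0,0,0],
    [0,0.0057,0.0107,0,0,0],
  ],
)

```text
time: 18.85
tool_pos: [624.5, 224.3, 99.9]
tcp_rot: [-144.9, -0.2, 10.0]
ft_force: [-3.9, 6.8, 11.9]
finger_gap: 0.2
```

```bash
python3 look2.py 12
```

```text
18.85 [ 34.3  47.3  69.  -48.4  92.6 -54.7] [-3.9  6.8 11.9] (array([635. , 165.8,  58.2]), array([-59. ,  76.5,  58.2]))
```

View pics/scene12.png

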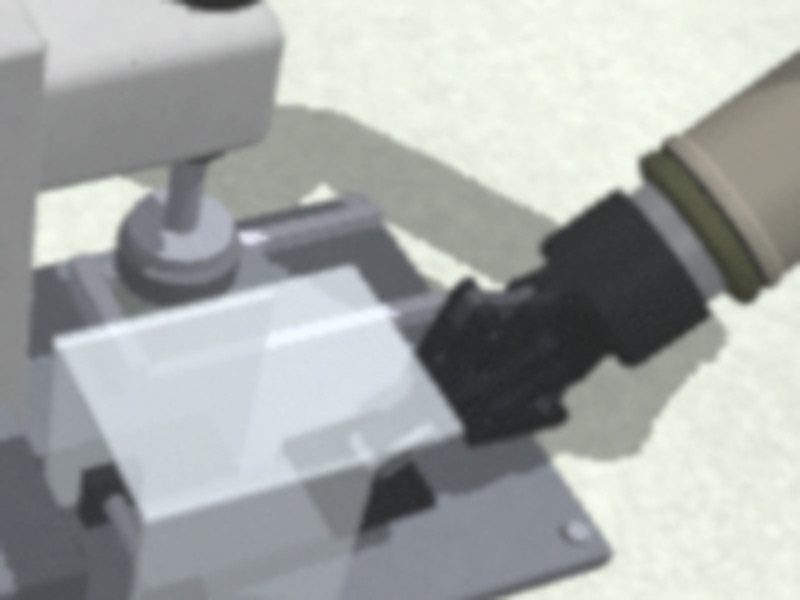

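>>> arm_command(
  increments=[
    [0,0.0004,0.0008,0,0,0],
    [0,0.0008,0.0016,0,0,0],
    [0,0.0012,0.0024,0,0,0],
    [0,0.0016,0.0032,0,0,0],
    [0,0.002,0.0038,0,0,0],
    [0,0.0024,0.0044,0,0,0],
    [0,0.0024,0.0044,0,0,0],
    [0,0.0024,0.0044,0,0,0],
    [0,0.0024,0.0044,0,0,0],
    [0,0.0024,0.0044,0,0,0],
  ],
)

```text
time: 20.2
tool_pos: [624.5, 224.9, 96.8]
tcp_rot: [-145.0, -0.3, 10.0]
ft_force: [-9.6, 5.8, 22.2]
finger_gap: 0.2
```

>>> arm_command(
  increments=[
    [0,0.0004,0.0006,0,0,0],
    [0,0.0007,0.001,0,0,0],
    [0,0.0009,0.0014,0,0,0],
    [0,0.0009,0.0014,0,0,0],
    [0,0.0009,0.0014,0,0,0],
    [0,0.0009,0.0014,0,0,0],
    [0,0.0009,0.0014,0,0,0],
    [0,0.0009,0.0014,0,0,0],
    [0,0.0009,0.0014,0,0,0],
    [0,0.0009,0.0014,0,0,0],
  ],
)

```text
time: 21.45
tool_pos: [624.5, 225.0, 96.4]
tcp_rot: [-145.1, -0.3, 9.9]
ft_force: [-12.0, 6.7, 27.8]
finger_gap: -0.2
```

```bash
python3 look2.py 13
```

```text
21.45 [ 34.4  47.8  68.8 -48.5  92.6 -54.3] [-12.    6.7  27.8] (array([635. , 166.4,  54.9]), array([-59.5,  76.6,  54.9]))
```

View pics/scene13.png

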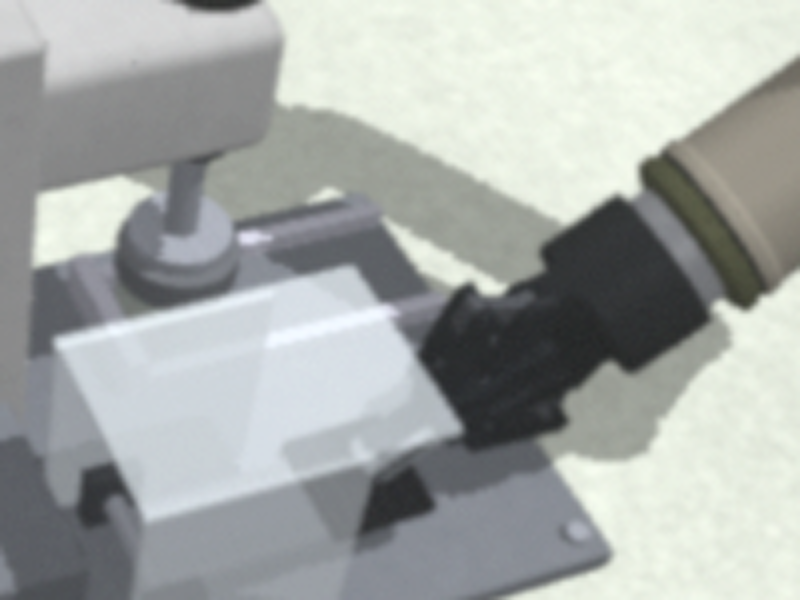

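View pics/top13.png

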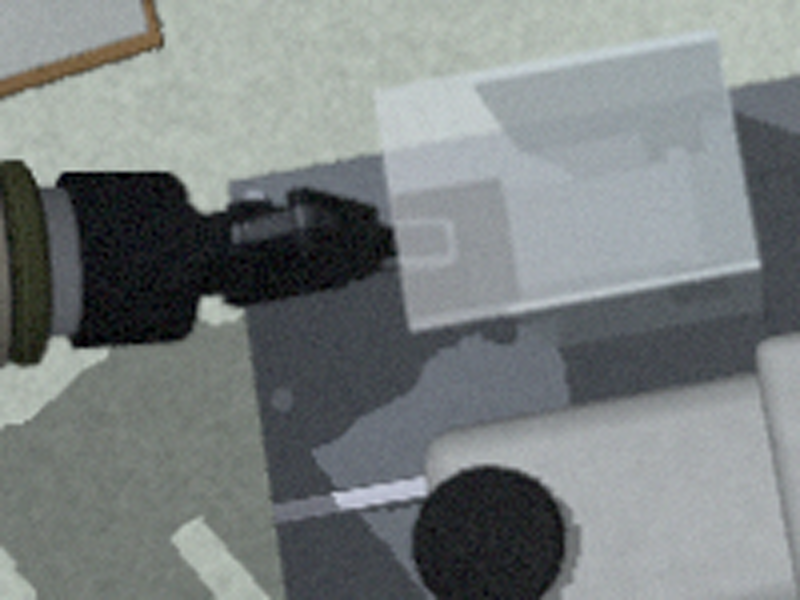

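>>> arm_command(
  increments=[
    [0,-0.002,-0.004,0,0,0],
    [0,-0.0045,-0.009,0,0,0],
    [0,-0.007,-0.014,0,0,0],
    [0,-0.0095,-0.019,0,0,0],
    [0,-0.012,-0.024,0,0,0],
    [0,-0.0145,-0.029,0,0,0],
    [0,-0.017,-0.034,0,0,0],
    [0,-0.0197,-0.0396,0,0,0],
    [0,-0.022,-0.044,0,0,0],
    [0,-0.024,-0.0475,0,0,0],
  ],
)

```text
time: 22.8
tool_pos: [624.8, 216.5, 143.6]
tcp_rot: [-144.9, -0.0, 10.0]
ft_force: [0.3, 1.0, -0.4]
finger_gap: -0.2
```

>>> arm_command(
  increments=[
    [0,-0.005,0,0,0,0],
    [0,-0.012,0,0,0,0],
    [0,-0.022,0,0,0,0],
    [0,-0.035,0,0,0,0],
    [0,-0.05,0,0,0,0],
    [0,-0.065,0,0,0,0],
    [0,-0.08,0,0,0,0],
    [0,-0.09,0,0,0,0],
    [0,-0.1,0,0,0,0],
    [0,-0.1,0,0,0,0],
  ],
)

```text
time: 24.05
tool_pos: [611.0, 297.4, 201.8]
tcp_rot: [-144.9, -0.1, 10.0]
ft_force: [-0.4, -1.2, 0.7]
finger_gap: 0.2
```

```bash
python3 look2.py 14
python3 - <<'E'
from mv import *
d=r.trace("scene","pot")[0];ys,xs=np.nonzero(d['mask']);print(d['conf'],xs.min(),xs.max(),ys.min(),ys.max())
th=np.linspace(0,2*np.pi,60)
for x in(-26,-20):
  for dz in (0,8):
    q=np.vstack([proj("scene",T(P,np.c_[x+33*np.cos(th),-75+33*np.sin(th),0*th+z-dz]))+SO for z in(67,87)])
    print(x,dz,q.min(0).round(1),q.max(0).round(1))
E
```

```text
24.05 [ 39.4  45.2  60.5 -47.2 103.3 -59.5] [-0.4 -1.2  0.7] (array([621.4, 238.9, 160.2]), array([-133.3,   75.8,  160.2]))
0.8 298 329 164 188
-26 0 [301.6 155.7] [333.9 184.4]
-26 8 [301.3 158.4] [333.4 187.1]
-20 0 [298.9 156.2] [331.2 185. ]
-20 8 [298.7 159. ] [330.8 187.7]
```

View pics/scene14.png

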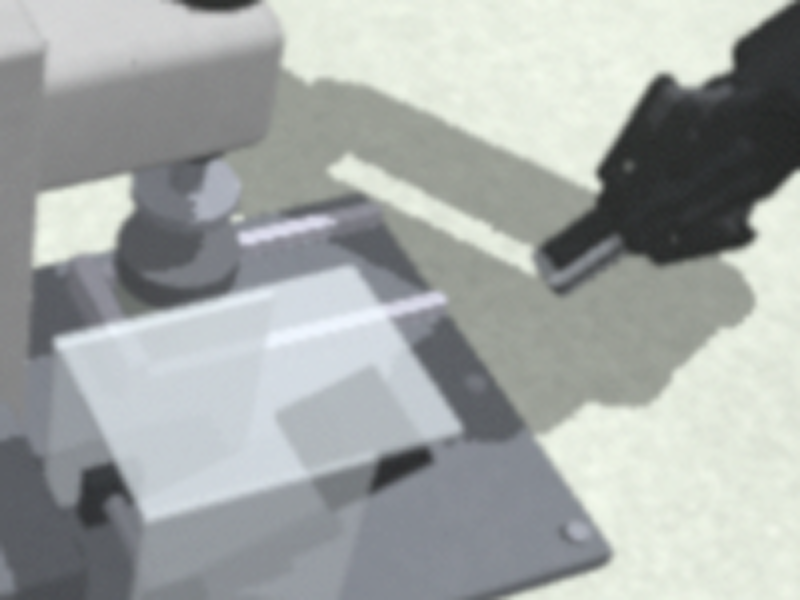

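View pics/top14.png

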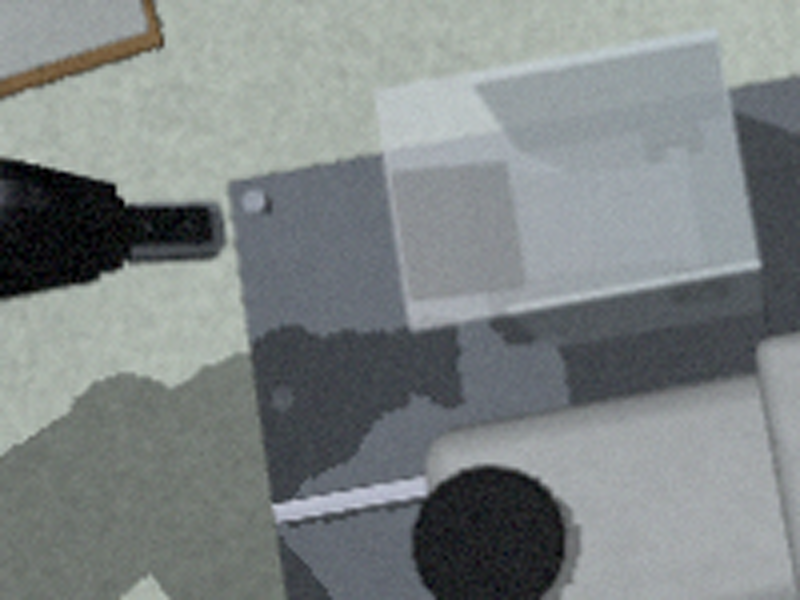

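Run:
```python
import cv2,numpy as np
a=[cv2.imread(f"pics/scene{k}.png")[140:340,80:280] for k in(8,13,14)]
c=cv2.resize(np.hstack(a),(798,266));c=cv2.convertScaleAbs(c,alpha=1.3);cv2.imwrite("pics/cmp.png",c)
```

```text
(no output)
```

View pics/cmp.png

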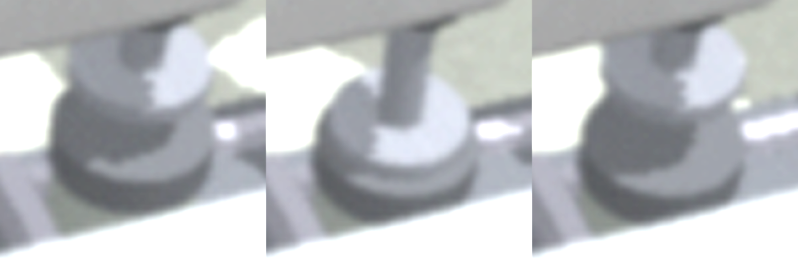

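Run:
```python
from mv import *
for n in("top","scene"):
    im=r.snapshot(n)
    for t in("done_pot","dishes","reagent"):print(n,t,[np.round(d['position'],1) for d in r.spot_point(n,t)[:1]])
s=r.sense();print(s['time'],s['ft_force'].round(1));print(r.hand_in())
```

```text
top done_pot [array([304.3, 182.3])]
top dishes [array([321.9, 231.9])]
top reagent [array([304.3, 143.5])]
scene done_pot [array([224.5, 251.3])]
scene dishes [array([209.2, 214.2])]
scene reagent [array([228.5, 284. ])]
24.6 [-0.7 -0.5  0.2]
the job is handed in; nothing more can be done
None
```

I pushed the pot in against the backstop and pressed the pedal to its stop. I held it there for over 1 s, let it come back up, and handed the job in at about 24.6 s. `hand_in` gives no verdict.

- **Pot:** I pushed it low until the force rose to about 16 N at the backstop, with the lid still raised. After pressing it stood upright under the head, and its outline in the image matched the expected seated position.
- **Pedal:** At the stop it stalled at about 28 N, and in the last image it was back at its rest position.
- **Lid:** It dropped about 2.3 px in the scene camera, roughly 6.5 mm. The expected drop is about 7.5 mm, so the lid looks closed, but only to the accuracy of the picture.
- **Bystanders:** The finished pot, dishes and bottle were all found within 1 to 3 px of where they started. That is detector noise, and the arm never went near them.
- **Arm:** At the end it was clear of everything, with wrist force near zero.

**Calibration mismatch:** The two cameras disagreed by about 7 mm along y. A look at the fingertip showed the top camera was right, so I shifted the scene camera readings by about 3.6 px across and 0.8 px down.

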